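# Unclamp the lockring tool and hold it up to the inspection camera

## Task

Turn the brass hex nut on the cradle counter-clockwise by about a quarter turn so that its red keeper strap swings clear, then lift the steel lockring tool out and hold it in the air in front of the inspection camera: brass guide pin pointing straight into the lens along the camera's downward-slanting line of sight, pin tip centred in view and 90 mm from the glass. Finish while holding it there, still; nothing is put down or let go at the end. Leave the camera where it is set, and do not disturb the bottle, the bumper or the seat clamp.

Things in the scene. Friction and masses are not known exactly. Their poses are not given: they have to be found in the camera images.
- cradle: Fixed wooden base plate 150 (x, -105 to +45) by 100 (y) by 14 mm, yawed up to 0.5 rad. Origin on the table under a grey V-block 36 mm long, 20 mm wide (narrower than the tool, so fingers fit beside it). The tool lies along its x, axis 48 mm up, pin to +x; behind it a fence, top 40 mm up. A 16 mm post stands at x = -75 mm, behind the tool, and carries the keeper.
- keeper (a joint): Angle (rad) of red strap and brass nut (one piece) about the upright post; grows counter-clockwise from above, 0 to 1.65. At 0 the strap points along the cradle's +x over the tool, 3.6 mm above it, and bars lifting; at 1.57 it points along the cradle's +y, clear of the tool. Starts at 0 to 0.3. Friction about 0.12 N m; stays where left.
- keeper_nut (a point): Centre of the brass hex nut, on the post's axis, 84.5 mm above the table. Nut 25 mm across flats, 25 mm tall (72 to 97 mm up), on the strap. Frame turns with the keeper, z up: the strap (16 wide, 6 thick, 66 to 72 mm up) reaches 80 mm from the axis along +x, 10 mm along -x; two flats face +y and -y, the others 60 degrees round.
- lockring_tool: Steel cassette lockring tool, 70 mm long, about 150 g. Origin on its axis at mid-hex; x along the axis towards the brass pin, z up as it lies. Hex 25 mm across flats from x = -20 to +20 mm, two flats facing +y and -y (grip these from above), corners up and down (29 mm); dark splined nose 24 mm diameter to +32 mm; brass guide pin 10 mm diameter to +50 mm.
- pin_tip (a point): Centre of the end of the lockring tool's brass guide pin, 50 mm from the tool's origin along its +x; same axes as the tool.
- camera: White box 44 x 46 x 40 mm, orange stripe on top, black lens barrel 28 mm diameter. Origin: centre of the lens glass, 205 to 265 mm above the table. Looks along its -x: towards the robot (yawed up to 0.35 rad), 25 degrees downward; y level. Present the tool with its x along this x, pin tip at (-90, 0, 0) mm here. Hangs 100 mm in front of a fixed 342 mm column, by friction only.
- lube_bottle: Bystander: capped white lube bottle, 42 mm diameter, 120 mm tall, standing. Origin at the centre of its underside.
- bumper: Bystander: blue silicone bumper, 52 mm diameter, 18 mm high. Origin at the centre of its underside.
- seat_clamp: Bystander: aluminium seat clamp ring 39 mm diameter, 16 mm high, with a lug. Origin at the centre of the ring's underside.
Mind the look-alikes: they are no part of the job. Several things have the shape of the lockring_tool; the one meant has the colours described above.

How it is judged:
By the outcome, as a careful person would: the job done as asked, in the order asked, and still so for the second after the job is handed in, while the arm keeps its last pose, push and grip.
It also fails if it takes over 43 s, if anything falls off the work surface, if the arm or the gripper's body presses on something with over 40 N, if the wrist force passes 120 N, or if a joint passes its speed limit or range.

## Robot

A 6-joint arm with a two-finger parallel gripper is mounted at the origin on the work surface. World frame = base frame: x ahead of the robot, y to its left, z up, the work surface at z = 0. Lengths are in m, angles in rad, forces in N, time in s.
With the tool pointing down it reaches from about 0.3 to 0.825 m from the base axis. Payload 5.4 kg.
Tool frame: the origin (TCP) lies at the very end of the fingers, on their centre line; the grasp point (between the pads) lies 19 mm behind it; z points along the fingers, y is the line along which they close (so a half turn about z gives the same grasp; the last joint's range is limited). The gripper opens to 92 mm and grips with 3 to 60 N. Pads are 20 mm wide; open, the fingers measure 128 mm over their backs; the gripper's body (75 mm by 189 mm) begins 69 mm behind the grasp point.
Start: joints at [-1.349, 0.158, 1.597, -0, 1.386, -0.21], TCP at [0.241, -0.522, 0.215] pointing down, gripper open.
Joint ranges: [-2.91, 2.91], [-0.94, 2.29], [0.18, 2.7], [-1.29, 4.43], [0.17, 2.64], [-3, 3]. Speed limits (rad/s): [2.57, 2.57, 3.14, 3.14, 3.14, 3.14].

## Interface

Orientations are given as a rotation vector (axis times angle).
In Python, from workcell import bot gives the robot as it stands. Calls block until the motion is done:
- bot.goto(position, orientation): joint-space move of the TCP to a pose.
- bot.line_to(position, rot=None, max_speed=0.15): straight line of the TCP; rot=None keeps the orientation; max_speed is the mean speed in m/s.
- bot.set_joints(angles): joint-space move.
- bot.set_gripper(opening, newtons=None): opening from 0.0 (shut) to 1.0 (fully open); newtons is the grip in N (None keeps the last); returns when the fingers have stopped.
- bot.hold(seconds).
- bot.inverse_kinematics(position, orientation): joint angles nearest the present ones, or None.
- bot.read_camera(name): name is "scene" or "top"; returns a dict with "pixels" (420x560x3 uint8, blue, green, red), "fx", "fy", "cx", "cy" (pixels), "R" (3x3) and "t" (3): a world point X has camera coordinates R X + t. Camera axes: x right, y down, z forward; pixel columns grow to the right and rows downward; lengths in m; the calibration is good to about 2 mm. A picture is of the moment at which its call begins. There is no depth.
A pose or a line that the arm cannot do raises bot.MotionError and nothing moves.
- bot.job_done(): hands the job in; it is judged then, once.
Readings, each from a call of its own:
- bot.current_clock(): time.
- bot.current_joints(): joint angles.
- bot.current_joint_vel(): joint speeds.
- bot.current_effort(): joint torques, N m.
- bot.current_ee_pos(): TCP position.
- bot.current_tool_rot(): TCP orientation.
- bot.current_contact_force(): force on the tool from outside, world axes, zero at the start.
- bot.current_ft_torque(): the same for the moment, N m.
- bot.current_opening(): opening from 0.0 (shut) to 1.0 (fully open).
- bot.current_grip_force(): force on a finger pad.
Only numpy, scipy, OpenCV 4.12 (cv2) and the standard library are available. Lean on these libraries where they do the work, as an engineer would, in place of code of your own. Each camera call takes 0.05 s, during which the arm holds its last target. There are 200 camera calls.

## Working session

There is one attempt and no reset: what is moved stays moved. The work goes in short steps, each a Python script; the robot and the scene stay as the last script left them, time stands still between calls to the robot, and variables do not carry over. Pictures are saved under pics/ and viewed, at most 10 in all, crops included, and the job is handed in when it is done.

```bash
ls; mkdir -p pics; python3 - <<'E'
from workcell import bot
import cv2
for n in("scene","top"):
    c=bot.read_camera(n);cv2.imwrite(f"pics/{n}0.png",c["pixels"])
    print(n,c["fx"],c["fy"],c["cx"],c["cy"],c["R"],c["t"])
print(bot.current_clock())
E
```

```text
pics
scene 421.25347546870313 421.25347546870313 282.03984649103995 218.10287660927636 [[ 0.69427619  0.71938575 -0.02155747]
 [ 0.41421812 -0.42389642 -0.80544098]
 [-0.58856089  0.550269   -0.59228381]] [-0.3703904  -0.12349678  1.51410666]
top 432.07551965220483 432.07551965220483 279.4974025683058 210.86661662880834 [[-0.00885081 -0.99995009  0.00463533]
 [-0.99748137  0.00850253 -0.07041745]
 [ 0.07037452 -0.00524691 -0.99750684]] [-0.00997477  0.55894319  1.49091484]
0.1
```

View pics/scene0.png

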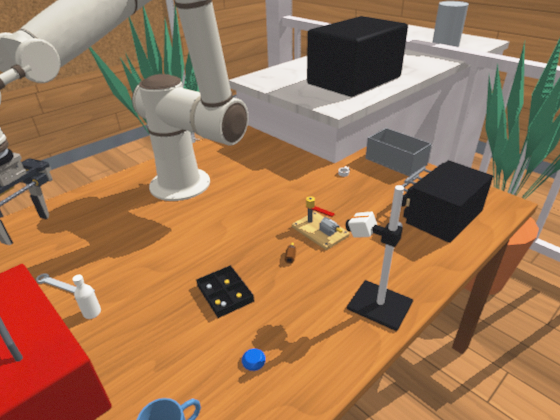

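View pics/top0.png

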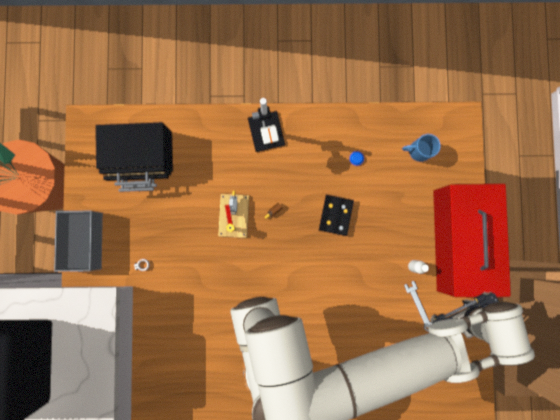

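The scene view shows the cradle at about (320,230) and the inspection camera at (365,225). The top view shows the cradle at (233,215) and the camera at (268,130). I'll enlarge both.

```bash
python3 - <<'E'
import cv2,numpy as np
s=cv2.imread("pics/scene0.png");t=cv2.imread("pics/top0.png")
a=cv2.resize(s[185:260,285:385],(800,600),interpolation=cv2.INTER_CUBIC)
cv2.imwrite("pics/c1.png",a)
b=cv2.resize(t[185:245,208:258],(500,600),interpolation=cv2.INTER_CUBIC)
c=cv2.resize(t[95:155,245:290][:, :],(300,400),interpolation=cv2.INTER_CUBIC)
o=np.zeros((600,800,3),np.uint8);o[:,:500]=b;o[:400,500:]=c
cv2.imwrite("pics/c2.png",o)
E
```

```text
(no output)
```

View pics/c1.png

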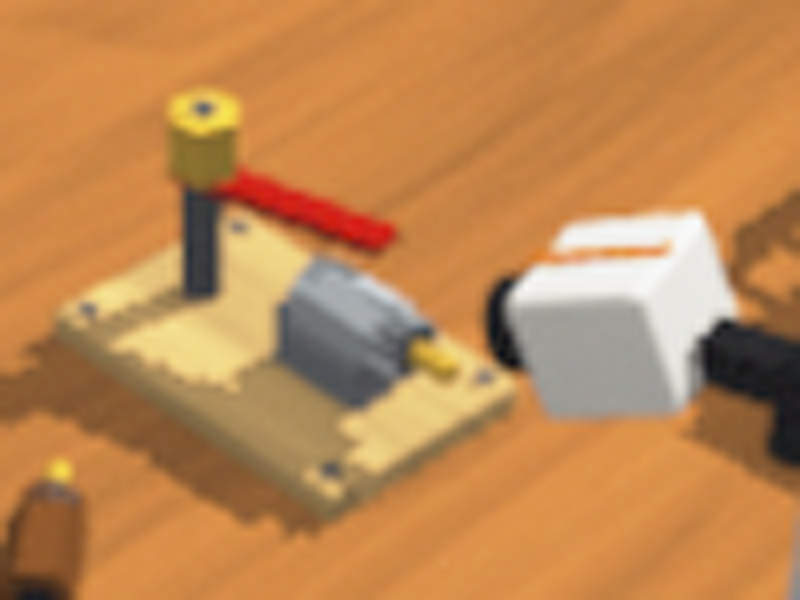

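View pics/c2.png

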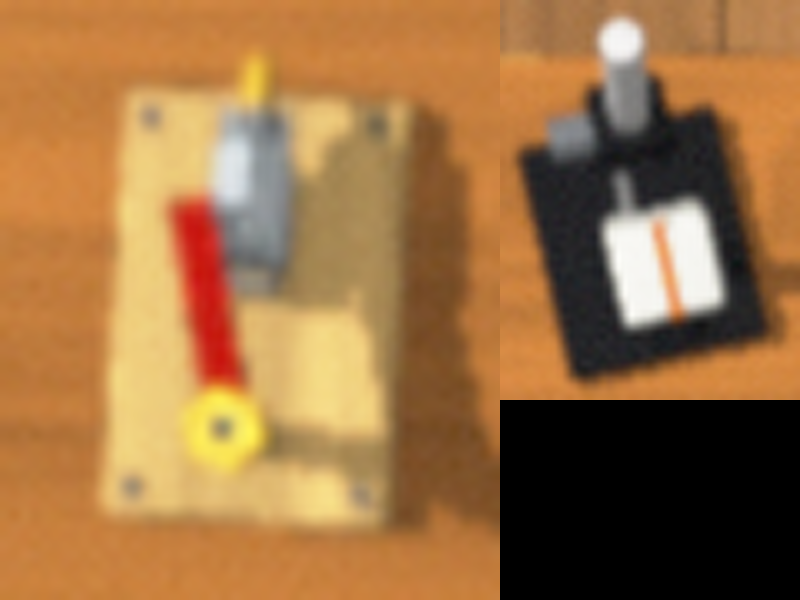

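The scene crop (×8) shows the nut top at (204,107), the pin at (435,357) and the lens barrel rim at about x 487–520. The top crop (×10) shows the nut at (222,428), the pin tip at (258,55) and the plate corners. The strap sits at about +0.2 rad. I still need better detail on the lens.

```bash
cat > h.py <<'E'
import numpy as np,cv2
from workcell import bot
CAL={}
def snap(name,k=1):
    c=bot.read_camera(name);CAL[name]=c
    p=[c["pixels"]]+[bot.read_camera(name)["pixels"] for _ in range(k-1)]
    return np.mean(p,0).astype(np.uint8)
def ray(name,uv):
    c=CAL[name];R=np.array(c["R"]);t=np.array(c["t"])
    d=R.T@np.array([(uv[0]-c["cx"])/c["fx"],(uv[1]-c["cy"])/c["fy"],1]);return -R.T@t,d/np.linalg.norm(d)
def onz(name,uv,z):
    o,d=ray(name,uv);return o+d*(z-o[2])/d[2]
def tri(us,ut):
    A=np.zeros((3,3));b=np.zeros(3);L=[]
    for n,u in(("scene",us),("top",ut)):
        o,d=ray(n,u);P=np.eye(3)-np.outer(d,d);A+=P;b+=P@o;L.append((o,P))
    X=np.linalg.solve(A,b);return X,[np.linalg.norm(P@(X-o))*1e3 for o,P in L]
def proj(name,X):
    c=CAL[name];p=np.array(c["R"])@X+np.array(c["t"]);return np.array([c["fx"]*p[0]/p[2]+c["cx"],c["fy"]*p[1]/p[2]+c["cy"]])
E
python3 - <<'E'
from h import *
np.set_printoptions(precision=4,suppress=True)
s=snap("scene",4);t=snap("top",4);cv2.imwrite("pics/s4.png",s);cv2.imwrite("pics/t4.png",t)
g=lambda im:(255*(im/255.)**.45).astype(np.uint8)
f=lambda im:cv2.resize(g(im),None,fx=10,fy=10,interpolation=cv2.INTER_CUBIC)
cv2.imwrite("pics/c3.png",np.hstack([f(s[200:260,343:383]),f(t[100:160,250:290])]))
S=lambda x,y:((x+.5)/8-.5+285,(y+.5)/8-.5+185)
T=lambda x,y:((x+.5)/10-.5+208,(y+.5)/10-.5+185)
print("nut",tri(S(204,109),T(222,428)))
print("pintip",tri(S(453,367),T(258,55)))
print("strap end",tri(S(388,238),T(193,203)))
for q in((128,92),(412,97),(388,525),(105,515)):print("plate",onz("top",T(*q),.014))
for q in((60,320),(330,512),(515,385)):print("plateS",onz("scene",S(*q),.014))
E
```

```text
nut (array([0.5001, 0.1504, 0.0978]), [np.float64(0.0826277730489654), np.float64(0.08262777304893132)])
pintip (array([0.6291, 0.1427, 0.0519]), [np.float64(0.5755002339696657), np.float64(0.5755002339695053)])
strap end (array([0.5778, 0.1638, 0.0711]), [np.float64(0.957907973901324), np.float64(0.9579079739014258)])
plate [0.6214 0.1926 0.014 ]
plate [0.6188 0.0928 0.014 ]
plate [0.4685 0.1017 0.014 ]
plate [0.4729 0.2005 0.014 ]
plateS [0.4747 0.0996 0.014 ]
plateS [0.6216 0.0869 0.014 ]
plateS [0.6226 0.1889 0.014 ]
```

View pics/c3.png

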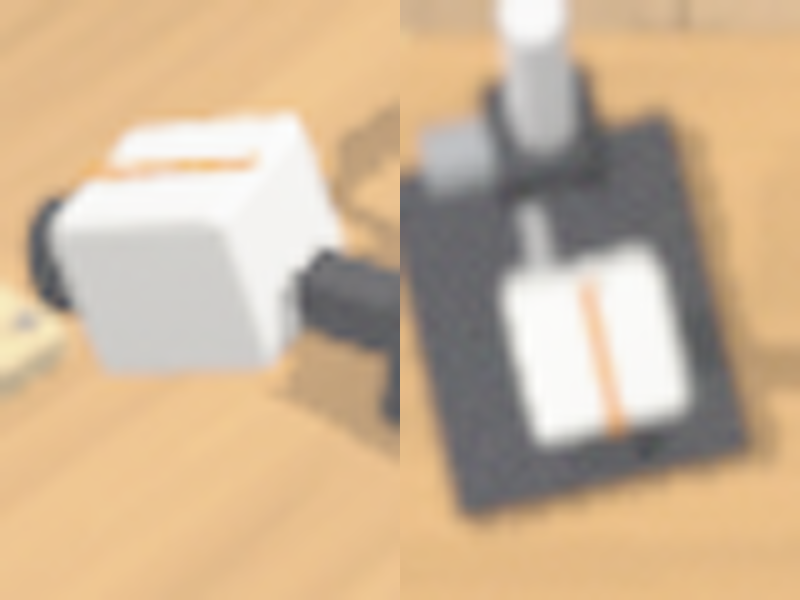

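The lens crop (×10) shows these features. In the scene half, the box-top corners are at A(130,130), B(297,112), C(222,220) and D(62,225), and the barrel's left rim is at x≈32, y 200–310. In the top half, the front corners are at (540,445) and (690,410), and the stripe runs (590,275)→(618,432).

```bash
python3 - <<'E'
from h import *
np.set_printoptions(precision=4,suppress=True)
snap("scene");snap("top")
S=lambda x,y:((x+.5)/10-.5+343,(y+.5)/10-.5+200)
T=lambda x,y:((x-400+.5)/10-.5+250,(y+.5)/10-.5+100)
D=tri(S(62,227),T(690,412));A=tri(S(128,132),T(540,446))
print("D",D,"A",A,np.linalg.norm(D[0]-A[0]))
s1=tri(S(105,173),T(618,433));s2=tri(S(256,160),T(589,277));print("stripe front",s1,"rear",s2,np.linalg.norm(s1[0]-s2[0]))
C=tri(S(224,220),T(655,255));B=tri(S(297,114),T(503,290));print("C",C,"B",B)
print("col top",tri((400,188),T(533,12)), onz("top",T(533,12),.342))
yw=(A[0]-D[0])[:2];y1=np.arctan2(-yw[0],yw[1]);d=(s2[0]-s1[0]);y2=np.arctan2(d[1],d[0]);print("yaws",y1,y2)
for yaw in(y1,y2):
  x=np.array([np.cos(yaw)*np.cos(.4363),np.sin(yaw)*np.cos(.4363),np.sin(.4363)])
  y=np.array([-np.sin(yaw),np.cos(yaw),0]);z=np.cross(x,y)
  F=(A[0]+D[0]+s1[0])/3; ctr0=F-.020*z
  print("x",x,"pitch",np.arcsin(d[2]/np.linalg.norm(d)),"front face ctr",ctr0)
  th=np.linspace(0,6.28,100)
  for L in(.01,.015,.02,.025,.03,.035):
    P=np.array([proj("scene",ctr0-L*x+.014*(y*np.cos(a)+z*np.sin(a))) for a in th])
    Q=np.array([proj("top",ctr0-L*x+.014*(y*np.cos(a)+z*np.sin(a))) for a in th])
    i=P[:,0].argmin();print(L,((P[i]-[343,200]+.5)*10).round(),((Q-[250,100]+.5)*10).max(0).round()+[400,0],ctr0-L*x)
E
```

```text
D (array([ 0.7594, -0.0111,  0.2314]), [np.float64(2.418585393620934), np.float64(2.4185853936209782)]) A (array([0.7475, 0.0326, 0.2291]), [np.float64(0.6362623150669394), np.float64(0.6362623150667595)]) 0.04533369247432353
stripe front (array([0.7534, 0.011 , 0.2314]), [np.float64(2.7499002997405206), np.float64(2.749900299740452)]) rear (array([0.7929, 0.0165, 0.2528]), [np.float64(1.157507160464277), np.float64(1.157507160464514)]) 0.04524968607328026
C (array([ 0.7998, -0.0034,  0.2509]), [np.float64(1.312529987080648), np.float64(1.3125299870805218)]) B (array([0.7882, 0.0412, 0.2504]), [np.float64(3.0615969323077437), np.float64(3.061596932307821)])
col top (array([0.8466, 0.0311, 0.3394]), [np.float64(0.47041231384857246), np.float64(0.4704123138483429)]) [0.8454 0.0307 0.342 ]
yaws 0.266635582562916 0.13780530106499014
x [0.8743 0.2388 0.4226] pitch 0.4926530872933375 front face ctr [0.7616 0.0131 0.2125]
0.01 [ 50. 250.] [659. 461.] [0.7529 0.0107 0.2083]
0.015 [ 31. 252.] [663. 476.] [0.7485 0.0095 0.2062]
0.02 [ 12. 253.] [667. 492.] [0.7441 0.0083 0.2041]
0.025 [ -7. 255.] [671. 507.] [0.7397 0.0071 0.202 ]
0.03 [-26. 256.] [675. 522.] [0.7354 0.0059 0.1998]
0.035 [-45. 258.] [679. 538.] [0.731  0.0047 0.1977]
x [0.8977 0.1245 0.4226] pitch 0.4926530872933375 front face ctr [0.7618 0.012  0.2125]
0.01 [ 45. 255.] [659. 457.] [0.7528 0.0108 0.2083]
0.015 [ 27. 255.] [662. 473.] [0.7484 0.0101 0.2062]
0.02 [  9. 255.] [664. 489.] [0.7439 0.0095 0.2041]
0.025 [ -9. 255.] [666. 505.] [0.7394 0.0089 0.202 ]
0.03 [-26. 256.] [668. 521.] [0.7349 0.0083 0.1998]
0.035 [-44. 256.] [670. 536.] [0.7304 0.0076 0.1977]
```

Measurements agree with the text: nut top 97.8 mm high, strap top 71 mm, and lens about (0.748, 0.010, 0.206), 100 mm from the column. The cradle yaw is about -0.055 and the keeper about 0.22. Next I'll turn the nut.

```bash
cat >> h.py <<'E'
from scipy.spatial.transform import Rotation as Ro
def down(a,f=1):
    y=f*np.array([-np.sin(a),np.cos(a),0]);z=np.array([0,0,-1.]);return Ro.from_matrix(np.c_[np.cross(y,z),y,z]).as_rotvec()
np.set_printoptions(precision=4,suppress=True)
E
python3 - <<'E'
from h import *
n=np.array([.5001,.1504,.066]);a0=.171;a1=a0+1.29
c=[]
for f in(1,-1):
    q=[bot.inverse_kinematics(n,down(a,f)) for a in(a0,a1,-.055)]
    print(f,*q)
    if all(v is not None for v in q): c.append((max(abs(v[5]) for v in q),f))
f=min(c)[1];print("f",f)
bot.set_gripper(.55,30)
bot.goto(n+[0,0,.10],down(a0,f))
bot.line_to(n,max_speed=.12);print(bot.current_contact_force())
bot.set_gripper(0,30);print("open",bot.current_opening()*92,bot.current_grip_force(),bot.current_ft_torque(),bot.current_contact_force())
bot.goto(n,down(a1,f));print("q",bot.current_joints(),bot.current_ft_torque(),bot.current_contact_force(),bot.current_clock())
s=snap("scene");t=snap("top")
cv2.imwrite("pics/c4.png",np.hstack([cv2.resize(s[170:260,285:385],(400,360)),cv2.resize(t[160:250,200:300],(400,360))]))
E
```

```text
1 [ 0.0605  0.1933  1.8722 -0.      1.0761 -1.6813] [ 0.0605  0.1933  1.8722 -0.      1.0761 -2.9713] [ 0.0605  0.1933  1.8722 -0.      1.0761 -1.4553]
-1 [ 0.0605  0.1933  1.8722 -0.      1.0761  1.4603] [ 0.0605  0.1933  1.8722 -0.      1.0761  0.1703] [ 0.0605  0.1933  1.8722 -0.      1.0761  1.6863]
f -1
[-0.308  -0.9011 -0.6207]
open 24.969255754821685 30.000364918105333 [-0.7389 -0.0253  0.1663] [-0.3159 -6.4634  1.3845]
q [0.0614 0.1922 1.8726 0.0019 1.0802 0.1704] [ 0.1772  0.9713 -0.0029] [-7.8902  0.591   8.1111] 6.5667
```

View pics/c4.png

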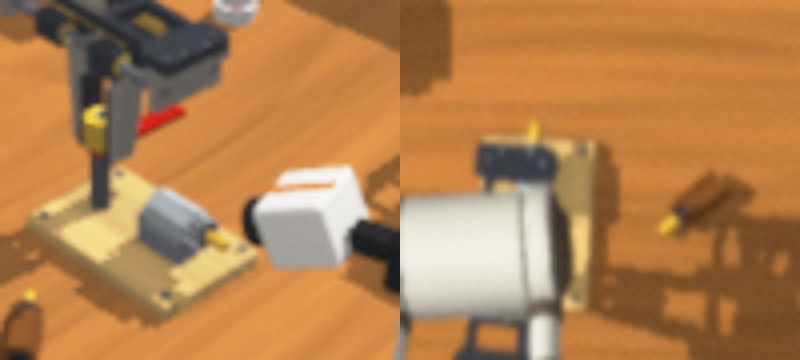

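The nut is gripped on its flats (25.0 mm) and the strap now points along +y, clear of the tool. Next I'll release and grip the tool.

```bash
cat >> h.py <<'E'
YAW=.22
def camaxes(yaw=YAW,p=np.deg2rad(25)):
    x=np.array([np.cos(yaw)*np.cos(p),np.sin(yaw)*np.cos(p),np.sin(p)]);y=np.array([-np.sin(yaw),np.cos(yaw),0]);return x,y,np.cross(x,y)
def present(yaw=YAW,p=np.deg2rad(25)):
    x,y,z=camaxes(yaw,p);return Ro.from_matrix(np.c_[x,-y,-z]).as_rotvec()
LENS=np.array([.7486,.0098,.2062])
E
python3 - <<'E'
from h import *
g=np.array([.577,.146,.030]);a=-.055
x,y,z=camaxes();pf=LENS-.14*x-.018*z
print(pf,bot.inverse_kinematics(pf,present()))
bot.set_gripper(.5)
p=np.array(bot.current_ee_pos());bot.line_to([p[0],p[1],.125],max_speed=.15)
bot.goto([g[0],g[1],.125],down(a,-1))
s=snap("scene",2);t=snap("top")
bot.line_to(g,max_speed=.12);print("touch",bot.current_contact_force())
bot.set_gripper(0,45);print("open",bot.current_opening()*92,bot.current_grip_force(),bot.current_contact_force())
bot.line_to(g+[0,0,.02],max_speed=.06);print(bot.current_contact_force(),bot.current_ft_torque())
bot.line_to(g+[0,0,.14],max_speed=.15);print(bot.current_opening()*92,bot.current_contact_force(),bot.current_clock(),bot.current_joints())
s=snap("scene");t=snap("top")
cv2.imwrite("pics/c5.png",np.hstack([cv2.resize(s[140:240,285:385],(400,400)),cv2.resize(t[160:260,200:300],(400,400))]))
E
```

```text
[ 0.6322 -0.0162  0.1307] [-0.3332  0.0905  1.9097  0.3181  0.7894  0.8327]
touch [ 0.2221 -0.5218  0.1774]
open 24.760436292043963 45.000615891767666 [-0.5395 -5.6334  3.0866]
[ 0.0743  0.3294 -2.2287] [ 0.0185  0.0182 -0.0327]
24.686903948559262 [-0.4437 -1.0155 -1.4056] 12.0167 [ 0.045   0.2466  1.5878 -0.      1.3096  1.6708]
```

View pics/c5.png

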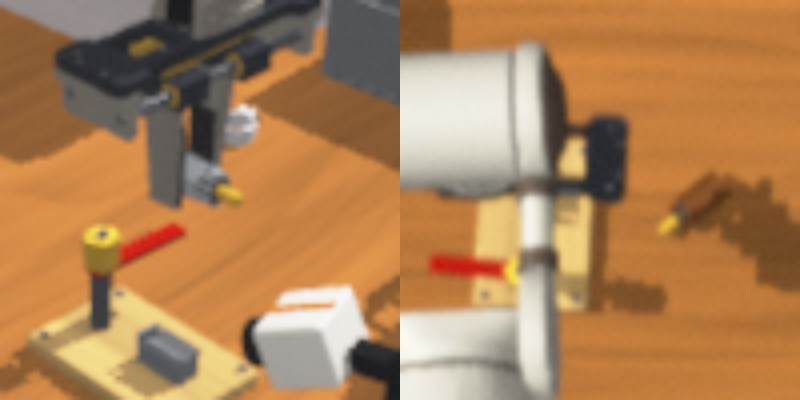

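The tool is up, level and square in the fingers, the strap is clear, and the pin is visible at (234,194) in the crop. I'll move to a 40 mm standoff and measure the pin tip.

```bash
python3 - <<'E'
from h import *
x,y,z=camaxes();pf=LENS-.14*x-.018*z
bot.goto(pf-.04*x,present())
bot.hold(.3)
s=snap("scene",3);t=snap("top",3);cv2.imwrite("pics/s6.png",s);cv2.imwrite("pics/t6.png",t)
print(bot.current_ee_pos(),pf-.04*x,bot.current_clock(),bot.current_opening()*92)
ps,pt=proj("scene",LENS-.13*x),proj("top",LENS-.13*x);print("pred tip",ps,pt,"lens",proj("scene",LENS),proj("top",LENS))
o1=(np.array(proj("scene",LENS-.07*x))-[25,30]).astype(int);o2=(np.array(proj("top",LENS-.07*x))-[20,30]).astype(int);o1=o1+[-5,0]
print(o1,o2)
f=lambda im,o:cv2.resize((255*(im[o[1]:o[1]+60,o[0]:o[0]+40]/255.)**.6).astype(np.uint8),(400,600),interpolation=cv2.INTER_CUBIC)
cv2.imwrite("pics/c6.png",np.hstack([f(s,o1+[8,0]),f(t,o2)]))
E
```

```text
[ 0.5968 -0.024   0.1138] [ 0.5968 -0.0241  0.1138] 13.5917 24.77555252089705
pred tip [304.18   227.7469] [279.8186 184.6972] lens [348.941  225.3019] [271.2799 145.5614]
[293 196] [255 136]
```

View pics/c6.png

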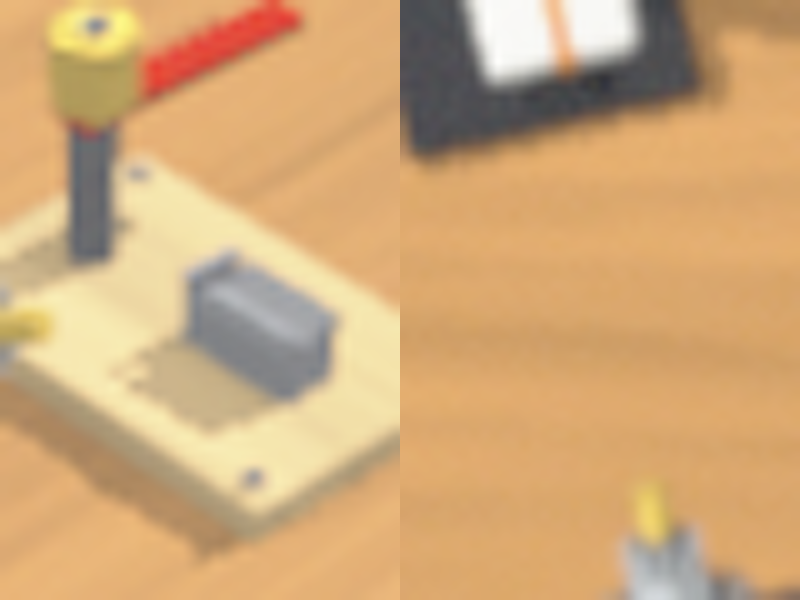

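The standoff crop shows the pin end at about (305,227.8) in the scene view and (279.6,184.4) in the top view. The predictions were (304.2,227.7) and (279.8,184.7), so the tip is only about 1.5 mm too far forward. I'll check the camera yaw from edge lines, using the known 25° pitch, and the lens position by reprojecting corners.

```bash
python3 - <<'E'
from h import *
from scipy.optimize import brentq,least_squares
snap("scene");snap("top")
print("tip tri",tri((304.9,227.85),(279.6,184.4)),"pred",LENS-.13*camaxes()[0])
S=lambda x,y:((x+.5)/10-.5+343,(y+.5)/10-.5+200)
T=lambda x,y:((x-400+.5)/10-.5+250,(y+.5)/10-.5+100)
def yw(n,p,q,k):
    N=np.cross(ray(n,p)[1],ray(n,q)[1]);return brentq(lambda a:camaxes(a)[k]@N,-.6,.8)
print("stripe top",yw("top",T(589,277),T(618,433),0),"scene",yw("scene",S(105,173),S(256,160),0))
print("front top",yw("top",T(540,446),T(690,412),1),"sceneDA",yw("scene",S(62,227),S(128,132),1),"CB",yw("scene",S(224,220),S(297,114),1))
t=cv2.imread("pics/t4.png").astype(int);s=cv2.imread("pics/s4.png").astype(int)
for n,im,(r0,r1,c0,c1) in(("top",t,(122,150,258,282)),("scene",s,(208,222,348,372))):
    k=im[r0:r1,c0:c1];w=np.clip(k[...,2]-k[...,0]-40,0,None)*(k[...,2]>170)
    if n=="scene":w[:, :3]=0
    yy,xx=np.nonzero(w);ww=w[yy,xx];m=np.array([np.average(xx,weights=ww),np.average(yy,weights=ww)])
    v=np.linalg.eigh(np.cov(np.c_[xx,yy].T,aweights=ww))[1][:,1];m+=[c0,r0];print(n,m,v,len(xx),"yaw",yw(n,m-5*v,m+5*v,0))
# black base, table level
m=((t.max(2)<70)*255).astype(np.uint8)[95:160,240:295]
c=max(cv2.findContours(m,0,1)[0],key=cv2.contourArea)[:,0]+[240,95]
b=cv2.boxPoints(cv2.minAreaRect(c));W=np.array([onz("top",p,.01) for p in b]);print("base",W[:,:2]);e=np.diff(W,axis=0);print(np.arctan2(e[:,1],e[:,0])%(np.pi/2))
# corner reprojection at LENS, yaw .22, barrel 15
ax=camaxes();F=LENS+.0145*ax[0]
for nm,i,j,us,ut in(("A",0,1,(128,132),(540,446)),("D",0,-1,(62,227),(690,412)),("B",1,1,(297,114),(503,290)),("C",1,-1,(224,220),(655,255))):
    X=F+.044*i*ax[0]+.023*j*ax[1]+.02*ax[2];print(nm,"px err obs-pred",np.array(S(*us))-proj("scene",X),np.array(T(*ut))-proj("top",X))
E
```

```text
tip tri (array([ 0.6348, -0.015 ,  0.151 ]), [np.float64(0.293758562340009), np.float64(0.29375856234000175)]) pred [ 0.6336 -0.0159  0.1513]
stripe top 0.1867053844488357 scene 0.25304625662933505
front top 0.21813278143778414 sceneDA 0.30010510790251166 CB 0.28009975650614666
top [272.9237 140.2226] [0.4992 0.8665] 48 yaw 0.5591422980186542
scene [359.2273 211.344 ] [-0.983   0.1836] 146 yaw 0.4434176625838964
base [[ 0.9142  0.1007]
 [ 0.9394 -0.0013]
 [ 0.7966 -0.0351]
 [ 0.7717  0.0663]]
[0.2423 0.2323 0.2402]
A px err obs-pred [-0.7509  0.5175] [0.1038 0.1498]
D px err obs-pred [ 1.7315 -0.3483] [0.3659 0.1189]
B px err obs-pred [-1.1291  0.0599] [-0.4166 -1.2966]
C px err obs-pred [0.3583 0.0029] [-0.1367 -1.3967]
```

The lens position is consistent to better than 1 px. The yaw estimates cluster around 0.24, and the stand base gives 0.24 most cleanly. I'll apply yaw 0.24 and the tip correction, then move in and verify.

```bash
python3 - <<'E'
from h import *
yaw=.24;L=np.array([.7487,.0090,.2062]);x,y,z=camaxes(yaw);pf=L-.1415*x-.018*z
bot.line_to(pf-.04*x,rot=present(yaw),max_speed=.05)
bot.line_to(pf,max_speed=.04);bot.hold(1)
s=snap("scene",3);t=snap("top",3)
print(np.array(bot.current_ee_pos())-pf,np.array(bot.current_tool_rot())-present(yaw),bot.current_clock(),bot.current_opening()*92,np.abs(bot.current_joint_vel()).max())
print("pred tip",proj("scene",L-.09*x),proj("top",L-.09*x),L-.09*x)
f=lambda im,o:cv2.resize((255*(im[o[1]:o[1]+60,o[0]:o[0]+40]/255.)**.6).astype(np.uint8),(400,600),interpolation=cv2.INTER_CUBIC)
cv2.imwrite("pics/c7.png",np.hstack([f(s,(310,196)),f(t,(255,130))]))
E
```

```text
[0. 0. 0.] [ 0.  0. -0.] 16.3917 24.577935297201513 0.001842466495350613
pred tip [316.623  227.5541] [278.0053 172.7869] [ 0.6695 -0.0104  0.1682]
```

View pics/c7.png

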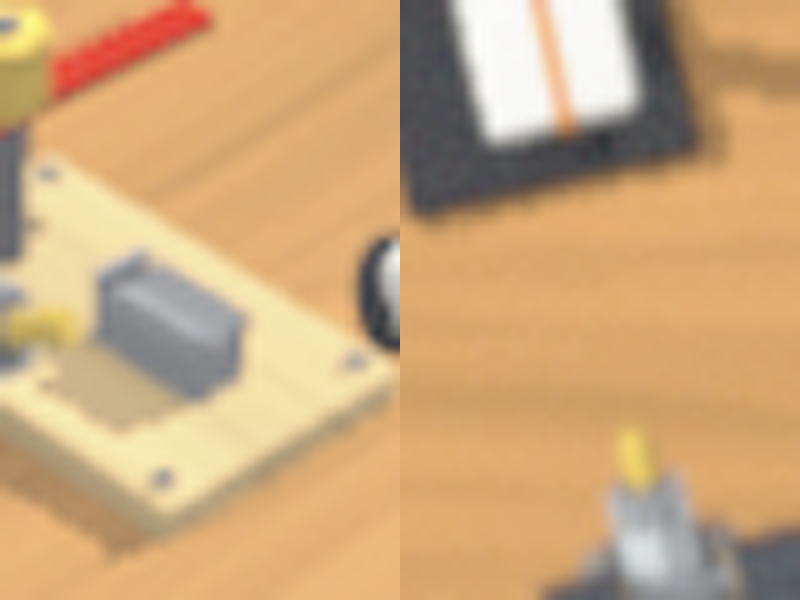

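The final crop shows the tip at (316.8,227.9) in the scene view and (277.8,173.0) in the top view. Both are within 0.3 px of the targets, the tool axis is parallel to the camera's stripe, and the arm is still.

```bash
python3 -c "
from workcell import bot
print(bot.job_done(),bot.current_clock())"
```

```text
the job is handed in; nothing more can be done
the job is handed in; nothing more can be done
```

I handed the job in after about 16.5 s: the nut is turned about 74° with its strap clear, and the tool is held still with its pin pointing into the lens, the tip within about 1 mm of my computed target 90 mm from the glass, the lens itself being located only to about 2 mm and 0.05 rad in yaw.

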